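Stack a cooler in the tilted assembly jig

TASK

Load the tilted jig for screwing together a small cooler: put the finned heatsink in its square pocket with the fins up, then the square spacer frame on it, then the small (60 mm) fan on top, each the same way up as it lies on the bench. Seat each part squarely and fully home before adding the next, set it down gently rather than dropping it in, let go of everything at the end, and leave the other things on the bench where they are.

Things in the scene. Friction and masses are not known exactly. Their poses are not given: they have to be found in the camera images.
- pocket: Square pocket of the jig, leaning 30 degrees so that its mouth faces up and roughly towards the robot. Origin: centre of the pocket floor, 60 mm above the bench. z: insertion axis, out of the pocket, 30 degrees from vertical; x: up the slope; y: horizontal. 64 mm square inside, sides along x and y; floor: a 50 mm square pad. Parts can hang on the walls: press home.
- jig: Jig fixed to the bench. Origin: bench height, straight below the pocket's origin. Around the pocket stand four angle-shaped corner posts, walls 7 mm thick, up to 46 mm over the pocket floor, then flared lips to 51 mm; the highest tips are 126 mm over the bench. Mid-side on all four sides a finger gap 44 mm wide opens down to the 92 mm square plate, 10 mm below the pocket floor.
- heatsink: Aluminium finned heatsink, 60 x 60 mm, 25 mm high, about 120 g, lying flat with fins up. Origin: centre of the underside; x and y along its sides, z up. Belongs with its underside on the pocket floor. All the parts may go in at any quarter turn.
- spacer: Grey plastic square frame with an open middle, 60 x 60 mm outside, 44 x 44 mm inside, 12 mm high, about 40 g, lying flat. Origin: centre of the underside (in the opening); x and y along its sides, z up. Belongs on the heatsink: its underside 25 mm above the pocket floor.
- fan: Black plastic square fan with a round rotor, 60 x 60 mm, 15 mm thick, about 60 g, lying flat. Origin: centre of the underside; x and y along its sides, z up. Belongs on the spacer: its underside 37 mm above the pocket floor; its top then stands at 52 mm.
- foot: Bystander, to be left alone: screw-in equipment foot, black plastic disc 28 mm across, 20 mm high. Origin: its underside.
- coil: Bystander, to be left alone: small choke, 26 x 30 x 22 mm, steel core with copper winding. Origin: its underside.
- battery: Bystander, to be left alone: grey block battery with black top, 97 x 43 x 52 mm. Origin: its underside.
- driver: Bystander, to be left alone: screwdriver lying down. Origin: its underside.
- spanner: Bystander, to be left alone: wrench lying down. Origin: its underside.
- jar: Bystander, to be left alone: closed jar, 52 mm across, 60 mm high. Origin: its underside.
- bigfan: Bystander, to be left alone: a larger fan, 80 mm square and 25 mm thick, not part of this job. Origin: its underside.
There are look-alikes about, which are no part of the job. What is shaped like the jig but blue is not meant.

How it is judged:
On the way, in this order (a step that is already met when the one before it is completed fails the run):
1. the heatsink is home on the pocket floor (x of heatsink in the frame of pocket between -0.0035 and 0.0035 m and y of heatsink in the frame of pocket between -0.0035 and 0.0035 m and z of heatsink in the frame of pocket between -0.0025 and 0.0025 m and angle between the z axis of heatsink and the z axis of pocket, either way round below 0.06 rad), for 0.2 s.
2. the spacer frame is home on the heatsink (x of spacer in the frame of pocket between -0.0035 and 0.0035 m and y of spacer in the frame of pocket between -0.0035 and 0.0035 m and z of spacer in the frame of pocket between 0.0225 and 0.0275 m and angle between the z axis of spacer and the z axis of pocket, either way round below 0.06 rad), for 0.2 s.
3. the fan is home on the spacer (x of fan in the frame of pocket between -0.0035 and 0.0035 m and y of fan in the frame of pocket between -0.0035 and 0.0035 m and z of fan in the frame of pocket between 0.0345 and 0.0395 m and angle between the z axis of fan and the z axis of pocket, either way round below 0.06 rad), for 0.2 s.
At the end, for the whole second after the job is handed in: Heatsink, spacer and fan lie in this order in the pocket, undersides at 0, 25 and 37 mm above the pocket floor (within 2.5 mm, along the pocket's z), each centred within 3.5 mm in the pocket's x and y, parallel to the floor within 0.06 rad, and at rest (all of step 1 and all of step 2 and all of step 3 and linear speed of each of heatsink, spacer, fan below 0.02 m/s); the robot touches nothing.
It fails at once if a bystander is moved more than 30 mm (distance of any of foot, coil, battery, driver, spanner, jar, bigfan from where it was at the start of the episode above 0.03 m).
It fails at once if a part is dropped or thrown in: faster than 0.4 m/s within 80 mm of the pocket floor's centre ((distance between heatsink and pocket below 0.08 m and linear speed of heatsink above 0.4 m/s) or (distance between spacer and pocket below 0.08 m and linear speed of spacer above 0.4 m/s) or (distance between fan and pocket below 0.08 m and linear speed of fan above 0.4 m/s)).
It also fails if it takes over 72 s, if anything falls off the work surface, if the arm or the gripper's body presses on something with over 40 N, if the wrist force passes 120 N, or if a joint passes its speed limit or range.

ROBOT

A 7-joint arm with a two-finger parallel gripper is mounted at the origin on the work surface. World frame = base frame: x ahead of the robot, y to its left, z up, the work surface at z = 0. Lengths are in m, angles in rad, forces in N, time in s.
With the tool pointing down it reaches from about 0.35 to 0.9 m from the base axis. Payload 8.1 kg.
Tool frame: the origin (TCP) lies midway between the tips of the shut fingers; the grasp point (between the pads) lies manip.pinch_z behind it (manip.pinch_z is the distance from the TCP to the grasp point, in m); z points along the fingers, y is the line along which they close (so a half turn about z gives the same grasp; the last joint's range is limited). The gripper opens to 92 mm and grips with 3 to 60 N. Pads are 19 mm wide; open, the fingers measure 130 mm over their backs; the gripper's body (75 mm by 190 mm) begins 47 mm behind the grasp point.
Start: joints at [1.035, 0.434, 0.025, 1.573, -0.012, 1.134, -0.075], TCP at [0.262, -0.567, 0.227] pointing down, gripper open.
Joint ranges: [-2.62, 2.62], [-0.44, 2.09], [-1.27, 1.32], [0.08, 2.57], [-1.32, 4.46], [0.12, 2], [-2.74, 2.74]. Speed limits (rad/s): [2.22, 2.22, 3.01, 3.01, 3.14, 3.14, 3.14].

INTERFACE

Orientations are given as [roll, pitch, yaw] about the fixed x, y, z axes, in that order (R = Rz(yaw) Ry(pitch) Rx(roll)).
In Python, from workcell import manip gives the robot as it stands.
- The arm moves only by the shell command python3 -m jog 'ROWS' [FORCE]. ROWS is JSON, a list of rows, each a list of 3 entries, a list of its own where there are three numbers: the shift along the tool's x, y, z in mm, then the turn about the tool's z in rad, then the gripper's target within -1 to 1 (shut at 1, half-way at 0, fully open at -1). In form: [[[dx, dy, dz], spin, hand], ...]. A call has 1 to 8 rows; each row shifts and turns the commanded pose from where the row before left it, along the tool's axes as they then stand; what a row does not reach is not made up. A row lasts 1/8 s, in which the tool goes at most 62.5 mm and 10.7 degrees, less where a joint would pass 70% of its speed; a pose out of reach is approached as far as the arm can. A call is refused whole if a number of a shift passes 62.5 or a number of a turn 0.188, either way. A call with a gripper value outside its range is refused whole. The fingers move at their own pace and stop on an object; FORCE is the grip in N (left out, the last holds). Time passes only in rows, so rows that do not move let the fingers close. It gives the time, the measured TCP pose, the force, the opening and the grip force at its end, in the units of the state.
- manip.read_state(): the state, without advancing time (a new reading comes with each control period).
- manip.camera(name): name is "side" or "top" or "wrist"; returns a dict with "image" (384x512x3 uint8, red, green, blue), "depth" (384x512 float32, m along the optical axis (not along the pixel's ray), 0 where there is no reading), "intrinsics" (3x3 intrinsics, pixels), "world_from_camera" (4x4, takes a point from camera to world coordinates); the wrist camera has in their place "mount" (4x4, takes a point from camera to tool coordinates, whose origin is the TCP and whose axes are the flange's). Camera axes: x right, y up, looking along -z (the intrinsics and any distortion apply to the point x, -y, -z); pixel columns grow to the right and rows downward; lengths in m; the calibration is good to about 2 mm. The wrist camera is an equidistant fisheye: a pixel r from the principal point sees the ray r / f radians off the axis. A picture is of the moment at which its call begins: read the wrist's pose just before it.
- manip.close_job(): hands the job in; it is judged then, once.
The state is a dict: "t": time; "joints": joint angles; "joint_vel": joint speeds; "tau": joint torques, N m; "ee_pos": TCP position; "orientation": TCP orientation; "contact_force": force on the tool from outside, world axes, zero at the start; "ft_torque": the same for the moment, N m; "width": finger opening in m; "grasp_force": force on a finger pad.
Only numpy, scipy, OpenCV 4.12 (cv2) and the standard library are available. Lean on these libraries where they do the work, as an engineer would, in place of code of your own. Each camera call takes 0.05 s, during which the arm holds its last target. There are 200 camera calls.

## Working session

There is one attempt and no reset: what is moved stays moved. The work goes in short steps, Python scripts to look and compute and a shell command to move; the robot and the scene stay as the last step left them, time stands still between calls to the robot, and variables do not carry over. Pictures are saved under pics/ and viewed, at most 10 in all, crops included, and the job is handed in when it is done.

```bash
mkdir -p pics; ls
cat > h.py <<'E'
import numpy as np,cv2,pickle
from scipy.spatial.transform import Rotation as Rt
from workcell import manip
def pose(s=None):
    s=s or manip.read_state(); T=np.eye(4); T[:3,:3]=Rt.from_euler('xyz',s['orientation']).as_matrix(); T[:3,3]=s['ee_pos']; return T
def grab(name,save=None):
    T=pose(); c=manip.camera(name)
    if name=='wrist': c['world_from_camera']=T@c['mount']
    if save: cv2.imwrite(f'pics/{save}.png',c['image'][...,::-1]); pickle.dump(c,open(f'pics/{save}.pkl','wb'))
    return c
def cloud(c):  # world point per pixel from depth (pinhole cams)
    K=c['intrinsics']; d=c['depth']; v,u=np.mgrid[:d.shape[0],:d.shape[1]]
    P=np.stack([(u-K[0,2])/K[0,0]*d,-(v-K[1,2])/K[1,1]*d,-d],-1); W=c['world_from_camera']
    P=P@W[:3,:3].T+W[:3,3]; P[d==0]=np.nan; return P
def ray(c,u,v):  # origin, direction
    K=c['intrinsics'];x=(u-K[0,2]);y=(v-K[1,2])
    if 'mount' in c:
        a,b=x/K[0,0],y/K[1,1]; r=np.hypot(a,b); s=np.sinc(r/np.pi); d=np.array([a*s,-b*s,-np.cos(r)])
    else: d=np.array([x/K[0,0],-y/K[1,1],-1])
    W=c['world_from_camera']; return W[:3,3],W[:3,:3]@d
def onplane(c,u,v,z):
    o,d=ray(c,u,v); return o+d*(z-o[2])/d[2]
E
python3 - <<'E'
from h import *
for n in ('top','side','wrist'):
    c=grab(n,n+'0'); print(n,[k for k in c if k!='image' and k!='depth'],c['intrinsics'].round(1).tolist(),c['world_from_camera'].round(3).tolist())
    if 'mount' in c: print(c['mount'].round(4).tolist())
    cv2.imwrite(f'pics/{n}0b.png',cv2.resize(c['image'][...,::-1],(800,600),interpolation=cv2.INTER_CUBIC))
s=manip.read_state();print(s,manip.pinch_z)
E
```

```text
pics
top ['intrinsics', 'world_from_camera'] [[377.4, 0.0, 251.3], [0.0, 377.4, 187.1], [0.0, 0.0, 1.0]] [[-0.013, 0.994, -0.107, 0.429], [-1.0, -0.016, -0.021, -0.044], [-0.022, 0.107, 0.994, 0.986], [0.0, 0.0, 0.0, 1.0]]
side ['intrinsics', 'world_from_camera'] [[394.1, 0.0, 258.2], [0.0, 394.1, 191.1], [0.0, 0.0, 1.0]] [[-0.72, 0.51, -0.47, 0.075], [-0.694, -0.546, 0.47, 0.419], [-0.017, 0.665, 0.747, 0.783], [0.0, 0.0, 0.0, 1.0]]
wrist ['intrinsics', 'mount', 'world_from_camera'] [[297.3, 0.0, 251.8], [0.0, 297.3, 193.2], [0.0, 0.0, 1.0]] [[0.419, 0.877, 0.233, 0.324], [-0.908, 0.406, 0.106, -0.538], [-0.002, -0.256, 0.967, 0.384], [0.0, 0.0, 0.0, 1.0]]
[[-0.0, 0.9667, 0.2558, 0.068], [1.0, -0.0, 0.0002, -0.0002], [0.0002, 0.2558, -0.9667, -0.1577], [0.0, 0.0, 0.0, 1.0]]
{'t': 0.15, 'joints': array([ 1.03541089,  0.43505104,  0.02497761,  1.57385168, -0.01159774,
        1.1340176 , -0.07510704]), 'joint_vel': array([-0.0002747 , -0.00149416, -0.00089462, -0.00221915,  0.00264482,
       -0.00148482,  0.00178807]), 'tau': array([ 2.03391857e-03, -6.68256640e+01,  9.86430421e-01, -3.14695144e+01,
       -6.03841105e-02,  3.94300546e-02,  8.47644651e-05]), 'ee_pos': array([ 0.26192312, -0.56705385,  0.22614677]), 'orientation': array([-3.14041521e+00,  1.11659938e-04,  4.32707982e-01]), 'contact_force': array([-0.19371926, -0.24648895, -0.02100938]), 'ft_torque': array([-0.01548773,  0.02426241, -0.01319155]), 'grasp_force': 0.0, 'width': 0.0921554925691984} 0.0188
```

View pics/top0b.png

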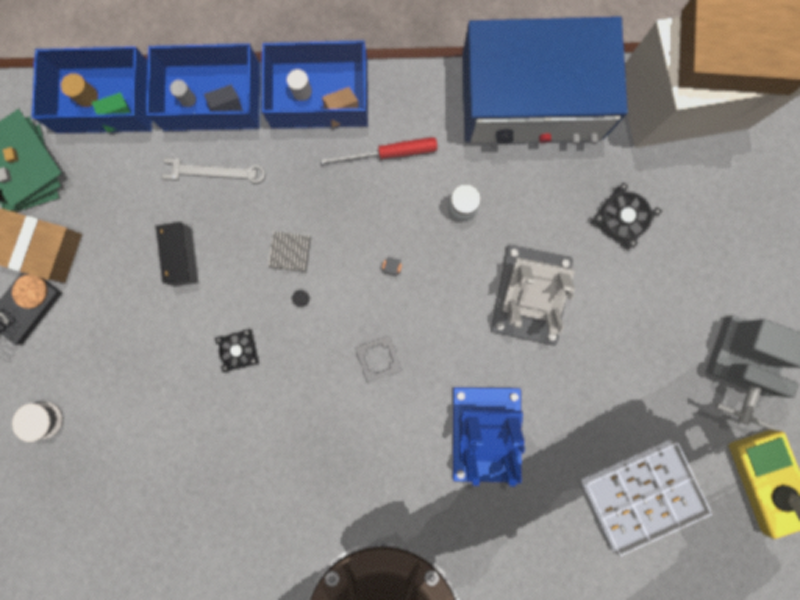

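View pics/side0b.png

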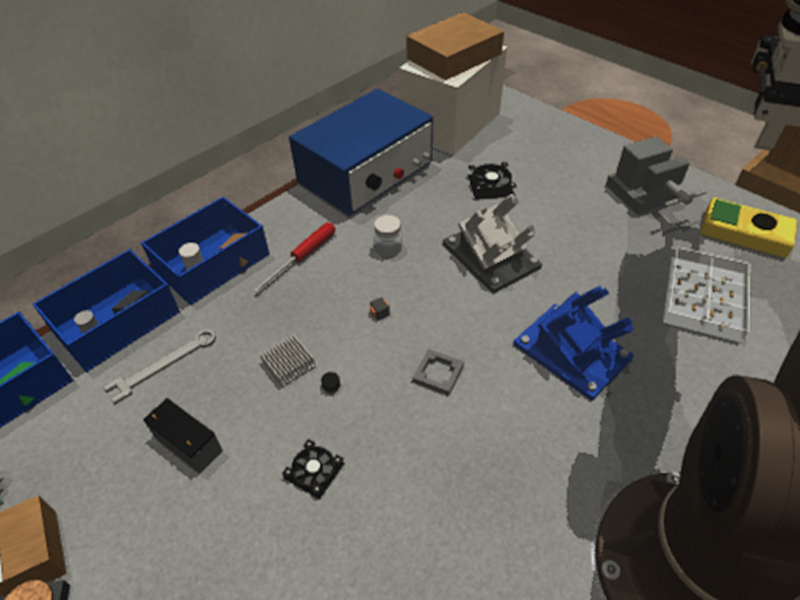

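The top view (800 px scale) shows the heatsink at (290,252), the spacer at (378,358), the 60 mm fan at (237,350), and the real grey/white jig at (537,295). The decoys are the blue jig at (488,435) and the big fan at (625,215). The side view agrees: heatsink (287,360), spacer (438,370), fan (313,467), jig (497,235). Next I measure from both views.

Run:
```python
from h import *
t=pickle.load(open('pics/top0.pkl','rb'));s=pickle.load(open('pics/side0.pkl','rb'))
ct,cs=cloud(t),cloud(s)
for n,(u,v),zlo in (('heatsink',(290,252),.012),('spacer',(378,358),.006),('fan',(237,350),.007),('jigplate',(537,295),.004)):
    p0=ct[int(v*.64),int(u*.64)]; p0=onplane(t,u*.64,v*.64,.02)
    for nm,c in (('top',ct),('side',cs)):
        r=.085 if n=='jigplate' else .05
        m=(np.hypot(c[...,0]-p0[0],c[...,1]-p0[1])<r)&(c[...,2]>zlo)
        if n!='jigplate':
            lab=cv2.connectedComponents(m.astype(np.uint8))[1]; k=max(range(1,lab.max()+1),key=lambda k:(lab==k).sum()); m=lab==k
        P=c[m]; r=cv2.minAreaRect((P[:,:2]*1000).astype(np.float32))
        print(n,nm,len(P),'z pct',np.percentile(P[:,2],[5,50,90,98]).round(4),'rect',np.round(r[0],1),np.round(r[1],1),round(r[2],1))
# jig: light pixels
for nm,c,im,(u,v) in (('top',ct,t['image'],(537,295)),('side',cs,s['image'],(497,235))):
    p0=onplane(t,537*.64,295*.64,.05)
    m=(np.hypot(c[...,0]-p0[0],c[...,1]-p0[1])<.085)&(c[...,2]>.02)
    P=c[m]; print(nm,len(P),'zmax',np.sort(P[:,2])[-5:].round(4))
    # floor plane RANSAC with 30deg normal
    best=0;rng=np.random.default_rng(0)
    for _ in range(4000):
        a=P[rng.choice(len(P),3,False)]; nn=np.cross(a[1]-a[0],a[2]-a[0]); l=np.linalg.norm(nn)
        if l<1e-6: continue
        nn/=l; nn*=np.sign(nn[2])
        if abs(np.degrees(np.arccos(nn[2]))-30)>6: continue
        k=abs((P-a[0])@nn)<.0015
        if k.sum()>best: best=k.sum();bk=k;bn=nn
    Q=P[bk]; q=Q.mean(0); nn=np.linalg.svd(Q-q)[2][2]; nn*=np.sign(nn[2])
    print(' plane',best,'n',nn.round(3),'tilt',np.degrees(np.arccos(nn[2])).round(1),'az',np.degrees(np.arctan2(nn[1],nn[0])).round(1),'centroid',q.round(4))
for nm,c,(u,v) in (('top',t,(537,295)),('side',s,(497,235))):
    u,v=int(u*.64),int(v*.64); cr=c['image'][v-48:v+48,u-50:u+50]
    cv2.imwrite(f'pics/j{nm}.png',cv2.resize(cr[...,::-1],(400,384),interpolation=cv2.INTER_CUBIC))
cv2.imwrite('pics/jig.png',np.hstack([cv2.imread('pics/jtop.png'),cv2.imread('pics/jside.png')]))
```

```text
heatsink top 404 z pct [0.0129 0.0207 0.0241 0.026 ] rect [606.3 149.1] [60.4 60.3] 82.4
heatsink side 469 z pct [0.0128 0.0212 0.0248 0.0262] rect [603.4 146.9] [60.8 64.5] 81.9
spacer top 295 z pct [0.0075 0.0101 0.0123 0.0136] rect [425.7   2.1] [59.8 60. ] 19.0
spacer side 350 z pct [0.0073 0.011  0.0128 0.0139] rect [4.224e+02 4.000e-01] [60.8 62.3] 19.9
fan top 303 z pct [0.0076 0.0121 0.0146 0.0159] rect [442.1 237.6] [59.7 61.3] 13.2
fan side 496 z pct [0.0078 0.0127 0.0151 0.0163] rect [439.3 235. ] [61.5 61.5] 13.5
jigplate top 2476 z pct [0.0078 0.0448 0.0838 0.1164] rect [ 530.4 -245.7] [128.8 150.6] 77.1
jigplate side 2005 z pct [0.0095 0.0434 0.0854 0.1167] rect [ 524.  -254.3] [111.1 154.2] 78.9
top 1522 zmax [0.123  0.1239 0.1239 0.1245 0.1258]
 plane 391 n [-0.491  0.106  0.865] tilt 30.2 az 167.8 centroid [ 0.5315 -0.2531  0.0508]
side 1238 zmax [0.1244 0.1247 0.1254 0.1256 0.1259]
 plane 263 n [-0.483  0.121  0.867] tilt 29.8 az 165.9 centroid [ 0.5235 -0.2492  0.0494]
```

View pics/jig.png

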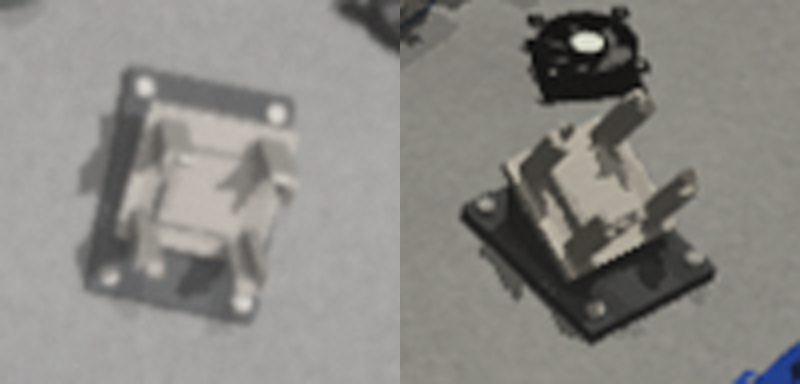

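The grey jig's plate and pocket are clear in both crops, with the mouth leaning to the lower left in the top view and up-slope azimuth about -12.5°. I'll move the wrist camera to the mouth side for a close look.

```bash
python3 -m jog '[[[0,0,0],0.163,-1],[[0,0,0],0.163,-1],[[0,0,0],0.163,-1],[[0,0,0],0.163,-1],[[3,-60,4],0,-1],[[3,-60,4],0,-1],[[3,-60,4],0,-1],[[3,-60,4],0,-1]]'
python3 -m jog '[[[3,-60,4],0,-1],[[3,-60,4],0,-1],[[0,0,0],0,-1],[[0,0,0],0,-1]]'
cat >> h.py <<'E'
def fcloud(c):  # fisheye
    K=c['intrinsics'];d=c['depth'];v,u=np.mgrid[:d.shape[0],:d.shape[1]]
    a,b=(u-K[0,2])/K[0,0],(v-K[1,2])/K[1,1]; r=np.hypot(a,b); s=np.sinc(r/np.pi)/np.cos(r)
    P=np.stack([a*s*d,-b*s*d,-d],-1); W=c['world_from_camera']; P=P@W[:3,:3].T+W[:3,3]; P[d==0]=np.nan; return P
E
python3 - <<'E'
from h import *
c=grab('wrist','w1'); P=fcloud(c); print(np.nanpercentile(P[...,2],[1,50,99]).round(4))
m=(np.hypot(P[...,0]-.53,P[...,1]+.25)<.08)&(P[...,2]>.02); Q=P[m]; print(len(Q),np.sort(Q[:,2])[-5:])
cv2.imwrite('pics/w1b.png',cv2.resize(c['image'][...,::-1],(800,600),interpolation=cv2.INTER_CUBIC))
E
```

```text
t: 1.15
ee_pos: [0.3263, -0.3338, 0.2106]
orientation: [3.142, -0.0, -0.219]
contact_force: [1.2, 0.3, 0.8]
width: 0.0917
grasp_force: 0.0
t: 1.65
ee_pos: [0.3579, -0.2201, 0.2028]
orientation: [3.141, -0.0, -0.219]
contact_force: [-0.3, -0.9, 0.7]
width: 0.0915
grasp_force: 0.0
[-0.002   0.0011  0.3192]
5894 [0.12197495 0.12232703 0.1223323  0.12238753 0.12264249]
```

View pics/w1b.png

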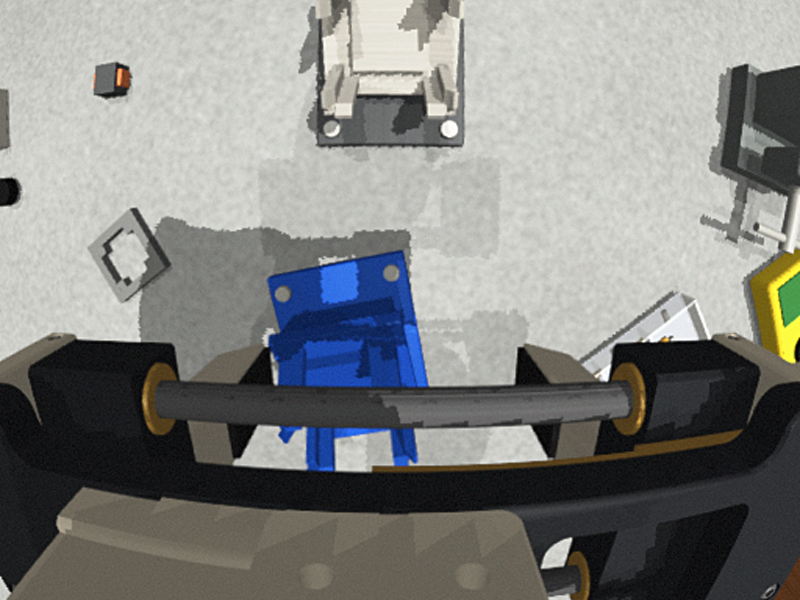

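The wrist view puts the grey jig, square to the tool, at the top edge (390,60) and clipped. I need to go about 90 mm forward.

```bash
python3 -m jog '[[[45,5,0],0,-1],[[45,5,0],0,-1],[[0,0,0],0,-1],[[0,0,0],0,-1]]'
python3 - <<'E'
from h import *
c=grab('wrist','w2'); P=fcloud(c)
cv2.imwrite('pics/w2b.png',cv2.resize(c['image'][:,:,::-1],(800,600),interpolation=cv2.INTER_CUBIC))
m=(np.hypot(P[...,0]-.53,P[...,1]+.25)<.085)&(P[...,2]>.02); Q=P[m]; print(len(Q),np.sort(Q[:,2])[-5:])
best=0;rng=np.random.default_rng(0)
for _ in range(3000):
    a=Q[rng.choice(len(Q),3,False)]; nn=np.cross(a[1]-a[0],a[2]-a[0]); l=np.linalg.norm(nn)
    if l<1e-6: continue
    nn/=l; nn*=np.sign(nn[2])
    if abs(np.degrees(np.arccos(nn[2]))-30)>5: continue
    k=abs((Q-a[0])@nn)<.0015
    if k.sum()>best: best=k.sum();bk=k
F=Q[bk]; q=F.mean(0); nn=np.linalg.svd(F-q)[2][2]; nn*=np.sign(nn[2])
print(best,nn.round(3),np.degrees(np.arccos(nn[2])),np.degrees(np.arctan2(nn[1],nn[0])),q)
z=nn; y=np.cross(z,[0,0,1.]); y/=np.linalg.norm(y)
x=np.cross(y,z)
if x[2]<0: x,y=-x,-y
R=np.c_[x,y,z]; L=(Q-q)@R
print('R',R.round(4).tolist())
np.save('pics/L.npy',L)
for lo in range(-14,56,4):
    k=(L[:,2]*1000>=lo)&(L[:,2]*1000<lo+4)
    if k.sum()>10: print(lo,k.sum(),'x',np.percentile(L[k,0]*1000,[1,10,50,90,99]).round(1),'y',np.percentile(L[k,1]*1000,[1,10,50,90,99]).round(1))
# rectified height map viewed along z
H=np.zeros((120,120,3),np.uint8); col=c['image'][m]
i=((60-L[:,0]*1000)).astype(int).clip(0,119); j=(60-L[:,1]*1000).astype(int).clip(0,119)
for ii,jj,zz in zip(i,j,L[:,2]*1000): H[ii,jj]=[np.clip(zz*4+60,0,255),255,np.clip(255-zz*4,0,255)]
cv2.imwrite('pics/H.png',np.hstack([cv2.resize(cv2.imread('pics/w2b.png')[:300],(400,150)),np.zeros((150,0,3),np.uint8)]))
cv2.imwrite('pics/w2c.png',np.hstack([cv2.resize(c['image'][:240,140:380,::-1],(400,400)),cv2.resize(H,(400,400),interpolation=cv2.INTER_NEAREST)]))
E
```

```text
t: 2.2
ee_pos: [0.4425, -0.2503, 0.2022]
orientation: [3.141, 0.002, -0.221]
contact_force: [-1.0, 0.6, -0.3]
width: 0.0917
grasp_force: 0.0
48275 [0.32046739 0.3204678  0.32048153 0.32056377 0.32061445]
7035 [ 0.519 -0.121  0.846] 32.20150507808364 -13.092996264613948 [ 0.47192799 -0.24935458  0.2844066 ]
R [[-0.8242, -0.2265, 0.519], [0.1917, -0.974, -0.1207], [0.5329, 0.0, 0.8462]]
-14 128 x [-7.7 -5.   8.3 12.3 13. ] y [-41.5 -41.1 -40.7 -40.3 -39.9]
-10 335 x [-13.8 -13.   -8.2  10.8  12.6] y [-78.4 -74.  -40.9 -40.   55.7]
-6 1350 x [-12.2 -11.2   2.7   5.   11.7] y [-77.4 -62.3 -35.9  32.3  56.1]
-2 8225 x [-9.2 -3.5  0.   3.3 11.8] y [-71.7 -43.5  -0.3  40.2  54.4]
2 2832 x [-7.2 -5.8  5.6 11.  11.5] y [-75.3 -66.2 -46.4  29.5  55.7]
6 2068 x [-4.8 -3.8 -0.6  2.8 11.3] y [-76.2 -70.6 -52.9 -41.   55.9]
10 2394 x [-1.8 11.2 11.9 12.8 26.6] y [-72.9 -54.1  -5.4  35.2  46.6]
14 6230 x [ 4.5 12.5 14.1 21.6 25.3] y [-63.7 -57.1  -3.8  36.   46.4]
18 7138 x [ 4.7 14.8 16.6 18.8 20.4] y [-63.  -57.7  -8.9  37.3  46.2]
22 4860 x [10.3 17.4 19.2 22.3 25.2] y [-59.9 -36.2  -8.4  17.4  23.5]
26 2863 x [18.9 19.6 21.1 24.1 25.3] y [-41.6 -33.1  -7.5  17.9  23.7]
```

View pics/w2c.png

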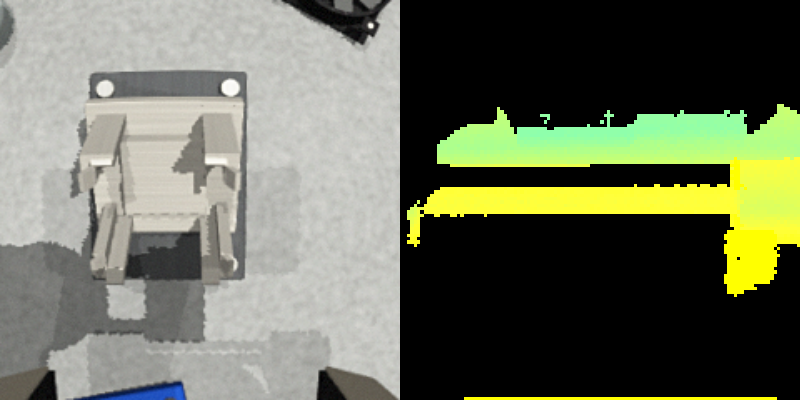

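The crop shows the jig square-on, with the plate from (90,72) to (245,280) and posts at its four corners. The gripper polluted the fit, so I'll redo it with a height cap.

```bash
cat > fit.py <<'E'
from h import *
def fitpocket(name):
    c=pickle.load(open(f'pics/{name}.pkl','rb')); P=fcloud(c)
    m=(np.hypot(P[...,0]-.53,P[...,1]+.25)<.085)&(P[...,2]>.02)&(P[...,2]<.14); Q=P[m]
    best=0;rng=np.random.default_rng(0)
    for _ in range(3000):
        a=Q[rng.choice(len(Q),3,False)]; nn=np.cross(a[1]-a[0],a[2]-a[0]); l=np.linalg.norm(nn)
        if l<1e-6: continue
        nn/=l; nn*=np.sign(nn[2])
        if abs(np.degrees(np.arccos(nn[2]))-30)>5 or nn[0]>0: continue
        k=abs((Q-a[0])@nn)<.0012
        if k.sum()>best: best=k.sum();bk=k
    F=Q[bk]; q=F.mean(0); nn=np.linalg.svd(F-q)[2][2]; nn*=np.sign(nn[2])
    z=nn; y=np.cross(z,[0,0,1.])
    y/=np.linalg.norm(y); x=np.cross(y,z)
    if x[2]<0: x,y=-x,-y
    return c,Q,q,np.c_[x,y,z],best
E
python3 - <<'E'
from fit import *
c,Q,q,R,b=fitpocket('w2'); L=(Q-q)@R*1000
print(b,q.round(4),'tilt',np.degrees(np.arccos(R[2,2])),'az x',np.degrees(np.arctan2(R[1,0],R[0,0])))
for lo in range(-60,60,4):
    k=(L[:,2]>=lo)&(L[:,2]<lo+4)
    if k.sum()>10: print(lo,k.sum(),'x',np.percentile(L[k,0],[1,10,50,90,99]).round(1),'y',np.percentile(L[k,1],[1,10,50,90,99]).round(1))
k=(L[:,2]>14)&(L[:,2]<44)
for ax in (0,1): 
    h,e=np.histogram(L[k,ax],bins=np.arange(-50,51,1)); print('xy'[ax],[(int(e[i]),int(h[i])) for i in range(100) if h[i]>25])
k=(abs(L[:,2])<1.2)
for ax in (0,1): 
    h,e=np.histogram(L[k,ax],bins=np.arange(-50,51,1)); print('floor','xy'[ax],[(int(e[i]),int(h[i])) for i in range(100) if h[i]>10])
E
```

```text
2521 [ 0.5323 -0.2568  0.0548] tilt 29.80529580285948 az x -12.963610422988442
-12 16 x [37.3 37.6 37.9 38.2 38.4] y [-44.4 -40.4 -20.9  22.6  36. ]
-8 139 x [37.5 37.8 38.2 38.5 38.9] y [-44.2 -37.   -4.   34.2  42.3]
-4 1394 x [-53.1 -46.1  17.8  37.4  38.5] y [-46.  -39.3   0.8  38.   45.3]
0 1599 x [-51.  -42.6  17.7  35.1  38. ] y [-45.1 -37.5  -0.2  35.4  44.3]
4 215 x [-44.1 -40.1  17.1  31.1  31.5] y [-38.2 -33.2   3.6  32.1  38. ]
8 2329 x [-40.1 -28.9  -6.6  14.3  31.4] y [-32.1 -20.7  -0.1  21.   31.7]
12 140 x [-40.8 -40.1 -28.8  31.4  31.7] y [-38.7 -35.6  21.6  34.7  38.5]
16 150 x [-43.9 -40.4 -29.5  31.2  31.6] y [-38.8 -35.5  22.1  35.1  38.1]
20 141 x [-40.9 -40.2 -29.9  31.4  31.8] y [-39.  -35.9 -22.2  34.3  38.4]
24 160 x [-41.  -40.1 -29.8  31.4  31.7] y [-39.  -35.8  21.6  35.   38.2]
28 167 x [-44.  -39.9 -29.5  31.2  31.5] y [-39.  -34.7  21.5  34.7  38.5]
32 160 x [-41.4 -40.1 -29.7  31.3  31.7] y [-38.6 -35.4  22.2  35.9  38.4]
36 181 x [-44.1 -40.  -29.2  31.3  31.6] y [-39.1 -35.1  21.5  33.9  38.6]
40 196 x [-45.8 -40.3 -29.6  31.3  31.7] y [-38.9 -35.9 
[... 1706 characters left out ...]
3), (-28, 35), (-27, 36), (-26, 22), (-23, 16), (-22, 29), (-21, 25), (-20, 25), (-19, 29), (-18, 28), (-17, 30), (-16, 28), (-15, 24), (-14, 18), (-13, 27), (-12, 26), (-11, 29), (-10, 30), (-9, 29), (-8, 28), (-7, 33), (-6, 33), (-5, 31), (-4, 25), (-3, 26), (-2, 29), (-1, 28), (0, 27), (1, 29), (2, 28), (3, 27), (4, 28), (5, 28), (6, 30), (7, 26), (8, 24), (9, 27), (10, 27), (11, 31), (12, 33), (13, 31), (14, 27), (15, 32), (16, 29), (17, 30), (18, 26), (19, 30), (20, 30), (21, 30), (22, 14), (26, 27), (27, 40), (28, 39), (29, 38), (30, 34), (31, 32), (32, 30), (33, 22), (34, 26), (35, 25), (36, 28), (37, 28), (38, 25), (39, 26), (40, 31), (41, 34), (42, 30), (43, 33), (44, 39), (45, 22)]
```

```bash
python3 -m jog '[[[0,0,0],-0.088,-1],[[2,-60,0],0,-1],[[3,-60,0],0,-1],[[3,-60,0],0,-1],[[3,-60,0],0,-1],[[3,-60,0],0,-1],[[3,-60,0],0,-1],[[1,-56,0],0,-1]]'
python3 -m jog '[[[0,0,0],0,-1],[[0,0,0],0,-1]]'
cat >> fit.py <<'E'
def part(c,xy,top,r=.048,cl=fcloud):
    P=cl(c); m=(np.hypot(P[...,0]-xy[0],P[...,1]-xy[1])<r)&(P[...,2]>top*.45)&(P[...,2]<top+.01)
    lab,st=cv2.connectedComponentsWithStats(m.astype(np.uint8))[1:3]; k=1+st[1:,4].argmax(); Q=P[lab==k]
    zt=np.median(Q[Q[:,2]>np.percentile(Q[:,2],60),2]); S=Q[Q[:,2]>zt-.003]
    q=cv2.minAreaRect((S[:,:2]*1000).astype(np.float32)); return len(S),zt,np.round(q[0],1),np.round(q[1],1),round(q[2],2)
def togo(xy,ang,extra=(0,0)):  # tool-axis shift in mm to bring TCP to xy after turning to nearest quarter of ang(deg)
    s=manip.read_state(); y=s['orientation'][2]; d=(np.radians(ang)-y+np.pi/4)%(np.pi/2)-np.pi/4; y2=y+d
    w=np.array(xy)-s['ee_pos'][:2]; X=np.array([np.cos(y2),np.sin(y2)]);Y=np.array([np.sin(y2),-np.cos(y2)])
    print('spin',round(-d,4),'dx,dy mm',(w@X*1000).round(1)+extra[0],(w@Y*1000).round(1)+extra[1],'tcp',s['ee_pos'].round(4),s['orientation'].round(3))
E
python3 - <<'E'
from fit import *
c,Q,q,R,b=fitpocket('w2'); L=(Q-q)@R*1000
k=(abs(L[:,0]+7)<18)&(abs(L[:,1])<18)&(L[:,2]>5); zf=np.median(L[k,2]); o=q+R@np.array([-7.7,-.3,zf])/1000
print('pocket',o.round(4),zf); np.savez('pics/pocket.npz',o=o,R=R)
c1=pickle.load(open('pics/w1.pkl','rb')); print('spacer w1',part(c1,(.424,.001),.012))
c=grab('wrist','w3'); r=part(c,(.605,.148),.025); print('heatsink',r); togo(r[2]/1000,r[4])
E
```

```text
t: 3.25
ee_pos: [0.5156, 0.1618, 0.2031]
orientation: [3.141, -0.001, -0.132]
contact_force: [0.6, -0.2, -0.3]
width: 0.0917
grasp_force: 0.0
t: 3.5
ee_pos: [0.5155, 0.1595, 0.2027]
orientation: [3.14, 0.0, -0.132]
contact_force: [-0.4, -0.2, 1.2]
width: 0.0916
grasp_force: 0.0
pocket [ 0.5209 -0.2545  0.0597] 9.975742050983069
spacer w1 (926, np.float64(0.012035942643157965), array([423.5,   1.6]), array([61.5, 62.4]), 18.75)
heatsink (96, np.float64(0.02514756806165716), array([608.8, 177. ]), array([ 2.4, 59.4]), 82.22)
spin 0.0026 dx,dy mm 89.8 -30.6 tcp [0.5157 0.1588 0.2027] [ 3.14   0.    -0.133]
```

Run:
```python
from fit import *
c=pickle.load(open('pics/w3.pkl','rb')); P=fcloud(c)
m=(np.hypot(P[...,0]-.605,P[...,1]-.148)<.05)&(P[...,2]>.0225)&(P[...,2]<.03); q=cv2.minAreaRect((P[m][:,:2]*1000).astype(np.float32)); print(m.sum(),q); togo(np.array(q[0])/1000,q[2])
```

```text
965 ((604.887939453125, 148.27101135253906), (60.316673278808594, 59.7101936340332), 82.2165756225586)
spin 0.0026 dx,dy mm 89.8 -1.7 tcp [0.5157 0.1588 0.2027] [ 3.14   0.    -0.133]
```

```bash
python3 -m jog '[[[43,-1,0],0.003,-1],[[43,-1,0],0,-1],[[0,0,45],0,-1],[[0,0,45],0,-1],[[0,0,45],0,-1],[[0,0,40],0,-1],[[0,0,15],0,-1],[[0,0,0],0,-1]]'
python3 -m jog '[[[0,0,10],0,-1],[[0,0,0],0,-1]]'
```

```text
t: 4.55
ee_pos: [0.6013, 0.1501, 0.0126]
orientation: [3.141, 0.001, -0.136]
contact_force: [-0.1, 0.7, 0.9]
width: 0.0921
grasp_force: 0.0
t: 4.8
ee_pos: [0.6018, 0.1513, 0.0032]
orientation: [-3.141, -0.001, -0.134]
contact_force: [0.2, 1.2, 0.2]
width: 0.0915
grasp_force: 0.0
```

```bash
python3 -m jog '[[[0,2,0],0,-1],[[0,0,0],0,0.2],[[0,0,0],0,0.6],[[0,0,0],0,1],[[0,0,0],0,1],[[0,0,0],0,1]]' 20; python3 -m jog '[[[0,0,-40],0,1],[[0,0,-50],0,1],[[0,0,-50],0,1],[[0,0,0],0,1]]'
```

```text
t: 5.55
ee_pos: [0.6012, 0.1494, 0.0027]
orientation: [3.142, -0.0, -0.134]
contact_force: [-0.0, -0.6, 0.7]
width: 0.0599
grasp_force: 20.0
t: 6.05
ee_pos: [0.6037, 0.1504, 0.147]
orientation: [-3.138, -0.007, -0.134]
contact_force: [0.0, 0.1, -0.7]
width: 0.0598
grasp_force: 20.0
```

```bash
python3 -m jog '[[[0,0,-20],0.092,1],[[-1,58,0],0,1],[[-1,59,0],0,1],[[-1,59,0],0,1],[[-1,59,0],0,1],[[-1,59,0],0,1],[[-1,59,0],0,1],[[-2,59,0],0,1]]'; python3 -m jog '[[[0,0,0],0,1],[[0,0,0],0,1],[[0,0,0],0,1]]'
cat >> fit.py <<'E'
_p=np.load('pics/pocket.npz')
def hv():
    s=manip.read_state(); o=_p['o']; a=np.arctan2(_p['R'][1,0],_p['R'][0,0]); w=s['ee_pos']-o
    h=w[0]*np.cos(a)+w[1]*np.sin(a); l=w[0]*np.sin(a)-w[1]*np.cos(a)
    print('h %.1f lat(tool y) %.1f v %.1f mm, yaw err %.3f'%(h*1e3,l*1e3,s['ee_pos'][2]*1e3,s['orientation'][2]-a),'F',s['contact_force'].round(1),'w',s['width'].round(4))
E
python3 -c "
from fit import *
hv()"
```

```text
t: 7.05
ee_pos: [0.4997, -0.2519, 0.1617]
orientation: [-3.141, 0.001, -0.226]
contact_force: [1.1, -0.1, -1.3]
width: 0.0596
grasp_force: 20.0
t: 7.42
ee_pos: [0.5013, -0.2485, 0.1623]
orientation: [-3.141, 0.001, -0.224]
contact_force: [-0.3, -0.1, -1.0]
width: 0.0597
grasp_force: 20.0Traceback (most recent call last):
  File "<string>", line 3, in <module>
    hv()
    ~~^^
  File "fit.py", line 31, in hv
    print('h %.1f lat(tool y) %.1f v %.1f mm, yaw err %.3f'%(h*1e3,l*1e3,s['ee_pos'][2]*1e3,s['orientation'][2]-a),'F',s['contact_force'].round(1),'w',s['width'].round(4))
                                                                                                                                                       ^^^^^^^^^^^^^^^^
AttributeError: 'float' object has no attribute 'round'
```

```bash
sed -i "s/s\['width'\].round(4)/round(s['width'],4)/" fit.py
python3 -m jog '[[[2,1.5,10],0,1],[[0,0,12],0,1],[[0,0,8],0,1],[[0,0,0],0,1]]' 7; python3 -c "
from fit import *
hv()"; python3 -m jog '[[[0,0,4],0,1],[[0,0,4],0,1],[[0,0,3],0,1],[[0,0,3],0,1],[[0,0,2],0,1],[[0,0,0],0,1]]'
python3 - <<'E'
from fit import *
hv(); c=grab('side','s2'); u,v=int(497*.64),int(225*.64); a=c['image'][v-70:v+50,u-80:u+80,::-1]
cv2.imwrite('pics/s2c.png',cv2.resize(a,(800,600),interpolation=cv2.INTER_CUBIC))
E
```

```text
t: 7.92
ee_pos: [0.502, -0.2518, 0.1317]
orientation: [-3.141, 0.002, -0.226]
contact_force: [0.1, 0.3, -0.3]
width: 0.0603
grasp_force: 7.0
h -19.0 lat(tool y) 1.7 v 131.7 mm, yaw err 0.000 F [ 0.1  0.3 -0.3] w 0.0603
t: 8.68
ee_pos: [0.5024, -0.2522, 0.1165]
orientation: [3.142, 0.0, -0.226]
contact_force: [-2.5, 0.3, 1.6]
width: 0.06
grasp_force: 7.0
h -18.6 lat(tool y) 2.0 v 116.5 mm, yaw err -0.000 F [-2.5  0.3  1.6] w 0.06
```

View pics/s2c.png

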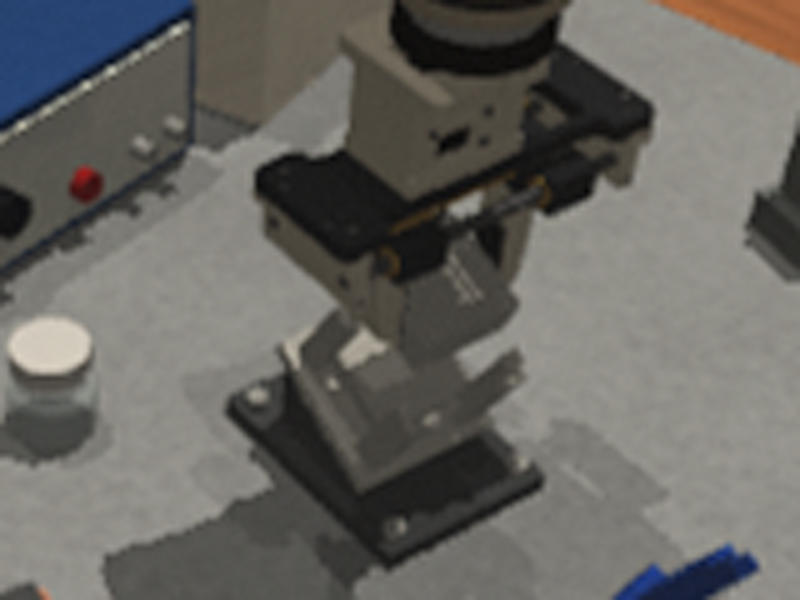

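The crop shows the heatsink between the fingers at (460,310), with its far edge on the jig's tall posts. I'll measure the tilt from depth.

```bash
cat >> fit.py <<'E'
def heldtilt(lo=100,hi=160,W=26):
    o=_p['o']; a=np.arctan2(_p['R'][1,0],_p['R'][0,0]); t=pose()
    for n in ('wrist','side'):
        c=grab(n); P=(fcloud if n=='wrist' else cloud)(c); w=P-o
        h=(w[...,0]*np.cos(a)+w[...,1]*np.sin(a))*1e3; l=(w[...,0]*np.sin(a)-w[...,1]*np.cos(a))*1e3; v=P[...,2]*1e3
        m=(abs(l)<W)&(h>-70)&(h<30)&(v>lo)&(v<hi); Q=np.c_[h[m],l[m],v[m]]
        if len(Q)<30: print(n,len(Q)); continue
        rng=np.random.default_rng(1)
        for rep in range(2):
            best=0
            for _ in range(1500):
                p=Q[rng.choice(len(Q),3,False)]; nn=np.cross(p[1]-p[0],p[2]-p[0]); L=np.linalg.norm(nn)
                if L<1e-3: continue
                nn/=L; k=abs((Q-p[0])@nn)<1
                if k.sum()>best: best=k.sum();bk=k;bn=nn*np.sign(nn[2])
            print(n,len(Q),best,'n(h,l,v)',bn.round(3),'tilt',np.degrees(np.arctan2(-bn[0],bn[2])).round(1),'ctr',Q[bk].mean(0).round(1),'min',Q[bk].min(0).round(1),'max',Q[bk].max(0).round(1))
            Q=Q[~bk]
            if len(Q)<30: break
E
python3 -c "
from fit import *
heldtilt()"
```

```text
wrist 7880 2432 n(h,l,v) [-0.37  -0.     0.929] tilt 21.7 ctr [ -0.4   1.3 127.6] min [-24.3 -26.  117.4] max [ 14.3  26.  134.2]
wrist 5448 1816 n(h,l,v) [-0.363  0.003  0.932] tilt 21.3 ctr [-15.4   1.6 143.1] min [-49.9 -26.  128.9] max [  7.5  26.  152.5]
side 298 83 n(h,l,v) [-0.372  0.016  0.928] tilt 21.9 ctr [-33.    3.  136.2] min [-49.8 -26.  128.8] max [  2.1  25.9 150.5]
side 215 63 n(h,l,v) [-0.414  0.023  0.91 ] tilt 24.5 ctr [-33.2   1.1 133.8] min [-49.2 -25.3 126. ] max [ -8.   24.9 144.6]
```

```bash
python3 -m jog '[[[-1,-1,2],0,1],[[0,-1,2],0,1],[[0,0,1],0,1],[[0,0,0],0,1],[[0,0,0],0,1]]';python3 -c "
from fit import *
hv();heldtilt()"
```

```text
t: 9.45
ee_pos: [0.5022, -0.2498, 0.1117]
orientation: [-3.141, -0.0, -0.226]
contact_force: [-0.2, -1.2, 0.5]
width: 0.0601
grasp_force: 7.0
h -19.3 lat(tool y) -0.3 v 111.7 mm, yaw err 0.000 F [-0.2 -1.2  0.5] w 0.0601
wrist 7490 2266 n(h,l,v) [-0.51   0.009  0.86 ] tilt 30.6 ctr [ -0.8  -0.3 126.7] min [-25.7 -26.  111.3] max [ 12.8  26.  134.9]
wrist 5224 1833 n(h,l,v) [0.859 0.002 0.511] tilt -59.3 ctr [  8.   -0.4 139.3] min [-1.000e-01 -2.580e+01  1.285e+02] max [ 14.1  26.  151.9]
side 296 94 n(h,l,v) [-0.528  0.039  0.848] tilt 31.9 ctr [-34.1   0.8 129.1] min [-50.7 -25.5 119.1] max [ -0.4  25.3 148.9]
side 202 64 n(h,l,v) [-0.553  0.003  0.833] tilt 33.6 ctr [-33.   -0.5 127.3] min [-49.1 -26.  116.7] max [ -9.9  25.2 141.8]
```

```bash
python3 -m jog '[[[0,0,0],0,1],[[-5,0,-5],0,1],[[-5,0,-5],0,1],[[0,0,0],0,1],[[0,0,0],0,1]]' 25
cat >> fit.py <<'E'
def prof(lo=100,hi=175,W=20,name=None,ref=None,cam='wrist'):
    # far/top outline of the held part in pocket coordinates (x,z) relative to TCP
    o,R=_p['o'],_p['R']; T=pose(); c=grab(cam,name); P=(fcloud if cam=='wrist' else cloud)(c); v=P[...,2]*1e3; L=(P-o)@R*1e3; t=(T[:3,3]-o)@R*1e3
    m=(abs(L[...,1])<W)&(v>lo)&(v<hi); Q=L[m]; print('TCP in pocket',t.round(1),len(Q))
    return Q,t
E
python3 - <<'E'
from fit import *
hv();heldtilt(108,165); Q,t=prof(name='w4')
D=Q-t; h,e=np.histogram(D[:,2],bins=np.arange(-30,50,1)); print('z rel',[(int(e[i]),int(h[i])) for i in range(len(h)) if h[i]>60])
h,e=np.histogram(D[:,0],bins=np.arange(-60,60,1)); print('x rel',[(int(e[i]),int(h[i])) for i in range(len(h)) if h[i]>60])
E
```

```text
t: 10.18
ee_pos: [0.4924, -0.2478, 0.1219]
orientation: [3.142, -0.0, -0.226]
contact_force: [-0.4, 0.3, -1.3]
width: 0.0598
grasp_force: 25.0
h -29.3 lat(tool y) -0.1 v 121.9 mm, yaw err 0.000 F [-0.4  0.3 -1.3] w 0.0598
wrist 7526 2242 n(h,l,v) [-0.508 -0.001  0.862] tilt 30.5 ctr [-10.8  -0.3 136.8] min [-35.9 -26.  121.4] max [  2.8  26.  145. ]
wrist 5284 1850 n(h,l,v) [ 0.867 -0.002  0.498] tilt -60.1 ctr [ -2.    0.  149.6] min [-10.  -25.9 138.5] max [  4.   26.  162.2]
side 304 90 n(h,l,v) [-0.54   0.007  0.841] tilt 32.7 ctr [-43.4   2.2 139.2] min [-59.9 -24.6 128. ] max [-11.3  25.4 160.7]
side 214 58 n(h,l,v) [-0.546  0.041  0.837] tilt 33.1 ctr [-37.    4.4 140.7] min [-58.8 -25.1 125.7] max [ -8.6  25.9 159.3]
TCP in pocket [ 5.4  0.1 68.4] 5349
z rel [(-1, 120), (0, 113), (1, 126), (2, 214), (3, 1179), (4, 729), (5, 123), (6, 89), (7, 100), (8, 106), (9, 101), (10, 88), (11, 113), (12, 116), (13, 82), (14, 118), (15, 91), (16, 111), (17, 106), (18, 100), (19, 119), (20, 96), (21, 118), (22, 187), (23, 729), (24, 156)]
x rel [(16, 63), (18, 63), (19, 78), (20, 69), (21, 72), (22, 78), (23, 111), (24, 104), (25, 135), (26, 137), (27, 121), (28, 131), (29, 125), (30, 155), (31, 127), (32, 145), (33, 148), (34, 169), (35, 173), (36, 351), (37, 1178), (38, 252)]
```

```bash
python3 -m jog '[[[-11,0,6.5],0,1],[[0,0,0],0,1],[[5,0,8.7],0,1],[[5,0,8.7],0,1],[[0,0,0],0,1]]'; python3 -c "
from fit import *
hv();prof()"|cut -c1-150; python3 -m jog '[[[5,0,8.7],0,1],[[5,0,8.7],0,1],[[0,0,0],0,1],[[0,0,0],0,1]]'; python3 -c "
from fit import *
hv();prof()"|cut -c1-150
```

```text
t: 10.95
ee_pos: [0.4915, -0.2473, 0.0968]
orientation: [-3.141, 0.001, -0.226]
contact_force: [-0.1, 0.3, -0.2]
width: 0.0597
grasp_force: 25.0
h -30.3 lat(tool y) -0.3 v 96.8 mm, yaw err 0.000 F [-0.1  0.3 -0.2] w 0.0597
TCP in pocket [-7.8  0.3 47.3] 5193
t: 11.5
ee_pos: [0.501, -0.2498, 0.0803]
orientation: [-3.142, 0.0, -0.226]
contact_force: [-0.3, -1.0, -1.3]
width: 0.06
grasp_force: 25.0
h -20.4 lat(tool y) -0.1 v 80.3 mm, yaw err -0.000 F [-0.3 -1.  -1.3] w 0.06
TCP in pocket [-7.5  0.1 28.1] 7095
```

```bash
python3 -m jog '[[[3.5,0,6],0,1],[[0,0,0],0,1]]'; python3 -m jog '[[[0,0,0],0,1],[[-1.6,0,0.9],0,1],[[-1.6,0,0.9],0,1],[[-1.6,0,0.9],0,1],[[0,0,0],0,1]]' 3
python3 - <<'E'
from fit import *
hv();Q,t=prof(lo=60,name='w5'); D=Q-t
h,e=np.histogram(D[:,2],bins=np.arange(-30,50,1)); print('z rel',[(int(e[i]),int(h[i])) for i in range(len(h)) if h[i]>90])
h,e=np.histogram(D[:,0],bins=np.arange(-60,60,1)); print('x rel',[(int(e[i]),int(h[i])) for i in range(len(h)) if h[i]>90])
E
```

```text
t: 11.8
ee_pos: [0.5039, -0.2505, 0.0739]
orientation: [-3.142, 0.001, -0.226]
contact_force: [-2.1, 1.3, -1.3]
width: 0.0599
grasp_force: 25.9
t: 12.42
ee_pos: [0.501, -0.2497, 0.0723]
orientation: [3.141, -0.002, -0.226]
contact_force: [3.7, -0.2, 1.5]
width: 0.0598
grasp_force: 3.0
h -20.5 lat(tool y) -0.2 v 72.3 mm, yaw err 0.000 F [ 3.7 -0.2  1.5] w 0.0598
TCP in pocket [-11.5   0.2  21.2] 16901
z rel [(-30, 148), (-23, 114), (-22, 726), (-21, 737), (-2, 113), (-1, 116), (0, 113), (1, 126), (2, 731), (3, 1343), (4, 159), (5, 109), (6, 94), (7, 104), (8, 113), (9, 100), (10, 103), (11, 109), (12, 108), (13, 96), (14, 111), (15, 102), (16, 110), (17, 100), (18, 112), (19, 103), (20, 125), (21, 110), (22, 535), (23, 577)]
x rel [(21, 105), (22, 175), (23, 212), (24, 202), (25, 235), (26, 209), (27, 220), (28, 229), (29, 227), (30, 220), (31, 246), (32, 266), (33, 250), (34, 254), (35, 362), (36, 904), (37, 335), (38, 593), (39, 1311), (40, 187), (41, 100), (42, 119), (43, 114), (44, 115), (45, 98), (46, 110), (47, 109), (48, 112), (49, 97), (50, 116), (51, 122), (52, 118), (53, 120), (54, 122), (55, 126), (56, 183), (57, 591)]
```

```bash
python3 -m jog '[[[-1.3,0,0.7],0,1],[[0,0,0],0,1]]' 3; python3 -m jog '[[[0.3,0,0],0,1],[[2,0,3.5],0,1],[[2,0,3.5],0,1],[[0,0,0],0,1],[[0,0,0],0,1]]' 10; python3 -c "
from fit import *
hv();prof()"|cut -c1-150
```

```text
t: 12.72
ee_pos: [0.5, -0.2495, 0.0717]
orientation: [3.141, -0.003, -0.226]
contact_force: [5.3, -0.4, 4.0]
width: 0.0601
grasp_force: 5.2
t: 13.35
ee_pos: [0.504, -0.2507, 0.0645]
orientation: [3.141, -0.003, -0.226]
contact_force: [5.1, -2.1, 1.2]
width: 0.0599
grasp_force: 12.7
h -17.4 lat(tool y) 0.1 v 64.5 mm, yaw err 0.000 F [ 5.1 -2.1  1.2] w 0.0599
TCP in pocket [-12.6  -0.1  12.9] 10495
```

```bash
python3 -m jog '[[[1,0,1.8],0,1],[[0,0,0],0,1],[[0,0,0],0,1]]' 3; python3 -m jog '[[[0,0,0],0,-0.36],[[0,0,0],0,-0.36],[[0,0,0],0,-0.6],[[0,0,0],0,-0.6],[[0,0,-20],0,-0.6],[[0,0,-40],0,-0.6],[[0,0,-40],0,1],[[0,0,0],0,1]]'
python3 - <<'E'
from fit import *
hv();Q,t=prof(lo=40,hi=130,W=28,name='w6')
for ax in (2,0):
    h,e=np.histogram(Q[:,ax],bins=np.arange(-40,60,1)); print('xyz'[ax],[(int(e[i]),int(h[i])) for i in range(len(h)) if h[i]>80])
E
```

```text
t: 13.78
ee_pos: [0.5044, -0.2508, 0.0631]
orientation: [3.141, -0.002, -0.226]
contact_force: [1.6, -1.2, 10.0]
width: 0.0602
grasp_force: 9.6
t: 14.78
ee_pos: [0.5041, -0.251, 0.1646]
orientation: [3.141, -0.003, -0.227]
contact_force: [-0.2, -0.3, -1.1]
width: 0.0579
grasp_force: 0.0
h -17.2 lat(tool y) 0.4 v 164.6 mm, yaw err -0.001 F [-0.2 -0.3 -1.1] w 0.0579
TCP in pocket [37.2 -0.4 99.5] 6842
z [(-11, 476), (-10, 660), (-9, 132), (4, 496), (5, 936), (6, 175), (24, 341), (25, 681), (26, 89)]
x [(-33, 226), (-32, 158), (24, 180), (25, 229), (26, 113), (27, 369), (28, 235), (36, 101), (37, 139), (38, 490), (39, 361), (40, 84), (45, 200), (46, 257)]
```

Heatsink is home: fin tops sit at z≈25, base at 5, centre x≈-2, within tolerance. Next is the spacer.

```bash
python3 -m jog '[[[0,0,-38],-0.184,-1],[[0,0,0],-0.184,-1],[[0,0,0],-0.185,-1],[[-11,-53,0],0,-1],[[-11,-53,0],0,-1],[[-11,-53,0],0,-1],[[-11,-53,0],0,-1],[[-11,-53,0],0,-1]]'; python3 -m jog '[[[0,0,0],0,-1],[[0,0,0],0,-1]]'
python3 - <<'E'
from fit import *
c=grab('wrist','w7')
P=fcloud(c); m=(np.hypot(P[...,0]-.4235,P[...,1]-.0016)<.05)&(P[...,2]>.0095)&(P[...,2]<.016); S=P[m]; print(np.median(S[:,2]))
q=cv2.minAreaRect((S[:,:2]*1000).astype(np.float32)); print(m.sum(),q); togo(np.array(q[0])/1000,q[2])
E
```

```text
t: 15.82
ee_pos: [0.3639, -0.016, 0.1988]
orientation: [-3.141, 0.003, 0.326]
contact_force: [0.7, 0.6, 1.2]
width: 0.092
grasp_force: 0.0
t: 16.08
ee_pos: [0.3658, -0.0176, 0.1994]
orientation: [-3.141, 0.002, 0.327]
contact_force: [-0.1, 0.1, 0.5]
width: 0.0917
grasp_force: 0.0
0.011622702223023529
1418 ((423.9104919433594, 1.8011932373046875), (59.617698669433594, 59.859764099121094), 19.419811248779297)
spin -0.0133 dx,dy mm 60.9 0.6 tcp [ 0.3663 -0.0179  0.1995] [-3.141e+00  2.000e-03  3.260e-01]
```

```bash
python3 -m jog '[[[54,0.6,0],-0.013,-1],[[0,0,45],0,-1],[[0,0,45],0,-1],[[0,0,45],0,-1],[[0,0,45],0,-1],[[0,0,10],0,-1],[[0,0,0],0,-1],[[0,0,0],0,-1]]'
python3 - <<'E'
from fit import *
togo((.4239,.0018),19.42)
E
```

```text
t: 17.12
ee_pos: [0.419, -0.0005, 0.0114]
orientation: [3.141, -0.002, 0.339]
contact_force: [0.4, 0.6, -0.2]
width: 0.0914
grasp_force: 0.0
spin 0.0002 dx,dy mm 5.3 -0.5 tcp [ 0.419  -0.0005  0.0114] [ 3.141e+00 -2.000e-03  3.390e-01]
```

```bash
python3 -m jog '[[[-1.5,0,9],0,-1],[[0,0,0],0,0.2],[[0,0,0],0,0.6],[[0,0,0],0,1],[[0,0,0],0,1],[[0,0,0],0,1]]' 12; python3 -m jog '[[[0,0,-50],0.185,1],[[0,0,-50],0.185,1],[[0,0,-60],0.185,1],[[0,0,0],0.01,1]]';  python3 -c "
from fit import *
hv()
o=_p['o']; a=-.2262; g=o[:2]-.025*np.array([np.cos(a),np.sin(a)]); togo(g,np.degrees(a))"
```

```text
t: 17.88
ee_pos: [0.4166, -0.0008, 0.0013]
orientation: [3.141, -0.0, 0.34]
contact_force: [-0.1, -0.6, 2.8]
width: 0.0598
grasp_force: 12.0
t: 18.38
ee_pos: [0.4192, -0.0005, 0.1652]
orientation: [-3.14, -0.008, -0.228]
contact_force: [0.2, -0.0, -0.1]
width: 0.0599
grasp_force: 12.0
h -156.1 lat(tool y) -224.7 v 165.2 mm, yaw err -0.002 F [ 0.2 -0.  -0.1] w 0.0599Traceback (most recent call last):
  File "<string>", line 4, in <module>
    o=_p['o']; a=-.2262; g=o[:2]-.025*np.array([np.cos(a),np.sin(a)]); togo(g,np.degrees(a))
      ^^
NameError: name '_p' is not defined. Did you mean: 'np'?
```

```bash
python3 -m jog '[[[33.5,56.2,0],0,1],[[33.5,56.2,0],0,1],[[33.5,56.2,0],0,1],[[33.5,56.2,0],0,1],[[0,0,0],0,1],[[0,0,12],0,1],[[0,0,12],0,1],[[0,0,0],0,1]]'; python3 -c "
from fit import *
hv();heldtilt(125,175)"
```

```text
t: 19.38
ee_pos: [0.4923, -0.2371, 0.1357]
orientation: [-3.141, 0.003, -0.223]
contact_force: [0.3, 0.0, 0.5]
width: 0.0598
grasp_force: 12.0
h -31.8 lat(tool y) -10.4 v 135.7 mm, yaw err 0.003 F [0.3 0.  0.5] w 0.0598
wrist 3945 2641 n(h,l,v) [ 0.002 -0.005  1.   ] tilt -0.1 ctr [-13.    2.5 145.9] min [-54.9 -26.  144.8] max [  5.8  25.3 147.1]
wrist 1304 396 n(h,l,v) [ 0.994 -0.005  0.109] tilt -83.7 ctr [  5.5  -3.  139.8] min [  3.9 -25.8 125. ] max [  8.1  25.1 147.4]
side 231 60 n(h,l,v) [ 0.023 -0.027  0.999] tilt -1.3 ctr [-41.2   6.6 146.5] min [-54.9 -23.8 145.1] max [ -6.7  25.8 147.8]
side 171 39 n(h,l,v) [0.99  0.052 0.132] tilt -82.4 ctr [-54.3  -0.8 140.5] min [-55.9 -23.  133.3] max [-52.6  21.2 148.6]
```

```bash
python3 -m jog '[[[10,10.4,0],0,1],[[0,0,0],0,1],[[0,0,8],0,1],[[0,0,4],0,1],[[0,0,4],0,1],[[0,0,4],0,1],[[0,0,0],0,1]]' 10; python3 -c "
from fit import *
hv();heldtilt(105,160)"
```

```text
t: 20.35
ee_pos: [0.5006, -0.2511, 0.1169]
orientation: [-3.142, 0.0, -0.225]
contact_force: [0.3, -0.2, -0.5]
width: 0.0599
grasp_force: 10.0
h -20.6 lat(tool y) 1.2 v 116.9 mm, yaw err 0.001 F [ 0.3 -0.2 -0.5] w 0.0599
wrist 4706 2775 n(h,l,v) [-0.306  0.002  0.952] tilt 17.8 ctr [ 1.000e-01 -1.500e+00  1.355e+02] min [-45.  -26.  120.1] max [ 13.5  26.  140.6]
wrist 1931 1235 n(h,l,v) [0.943 0.004 0.334] tilt -70.5 ctr [ 1.440e+01 -1.000e-01  1.335e+02] min [ 11.  -26.  126.7] max [ 16.4  26.  141.2]
side 142 55 n(h,l,v) [-0.184 -0.008  0.983] tilt 10.6 ctr [-37.3   2.1 123.1] min [-46.2 -25.  120.7] max [ -6.5  25.4 129. ]
side 87 30 n(h,l,v) [0.947 0.006 0.322] tilt -71.2 ctr [-43.1   0.3 115.6] min [-45.7 -25.4 107.5] max [-39.7  25.2 123.7]
```

```bash
python3 -m jog '[[[0,0,3],0,1],[[0,0,3],0,1],[[0,0,0.7],0,1],[[0,0,0],0,1],[[0,0,0],0,1]]'; python3 -c "
from fit import *
hv();heldtilt(100,160)"
```

```text
t: 21.08
ee_pos: [0.5007, -0.2511, 0.1105]
orientation: [3.142, 0.0, -0.225]
contact_force: [0.5, 0.1, 1.0]
width: 0.06
grasp_force: 10.0
h -20.5 lat(tool y) 1.3 v 110.5 mm, yaw err 0.001 F [0.5 0.1 1. ] w 0.06
wrist 5013 2290 n(h,l,v) [-0.491  0.001  0.871] tilt 29.4 ctr [  1.4  -1.2 135.9] min [-21.1 -26.  122.5] max [  9.8  26.  141.1]
wrist 2723 1766 n(h,l,v) [0.871 0.004 0.491] tilt -60.6 ctr [ 1.180e+01 -1.000e-01  1.345e+02] min [  7.3 -26.  128.5] max [ 14.7  26.  141.6]
side 130 49 n(h,l,v) [-0.518  0.016  0.855] tilt 31.2 ctr [-35.7   2.  115.7] min [-44.6 -25.5 109.8] max [ -4.2  25.6 133.5]
side 81 32 n(h,l,v) [-0.458  0.018  0.889] tilt 27.3 ctr [-33.4   4.1 114.4] min [-43.5 -25.1 108.3] max [ -7.4  26.  126.6]
```

```bash
python3 -m jog '[[[0,0,0],0,1],[[-5,-0.6,-5],0,1],[[-5,-0.6,-5],0,1],[[0,0,0],0,1],[[0,0,0],0,1]]' 20
cat >> fit.py <<'E'
def hist(Q,t,thr=60):
    D=Q-t
    for ax in (2,0):
        h,e=np.histogram(D[:,ax],bins=np.arange(-60,60,1)); print('xyz'[ax],[(int(e[i]),int(h[i])) for i in range(len(h)) if h[i]>thr])
E
python3 - <<'E'
from fit import *
hv();Q,t=prof(lo=108,name='w8'); hist(Q,t,110); Q,t=prof(lo=108,cam='side'); hist(Q,t,8)
E
```

```text
t: 21.8
ee_pos: [0.4912, -0.2477, 0.1206]
orientation: [3.141, -0.0, -0.225]
contact_force: [-0.7, 1.1, -0.0]
width: 0.06
grasp_force: 20.0
h -30.4 lat(tool y) 0.1 v 120.6 mm, yaw err 0.001 F [-0.7  1.1 -0. ] w 0.06
TCP in pocket [ 3.9 -0.1 68. ] 2980
z [(0, 154), (1, 147), (2, 130), (3, 168), (4, 159), (5, 112), (6, 146), (7, 137), (8, 144), (9, 146), (10, 489), (11, 892)]
x [(33, 117), (34, 122), (35, 126), (36, 134), (37, 126), (38, 157), (39, 898), (40, 749)]
TCP in pocket [ 3.9 -0.1 67.9] 517
z [(10, 11), (11, 19), (12, 14)]
x [(-21, 13)]
```

```bash
python3 -m jog '[[[-12.4,0,7.2],0,1],[[0,0,0],0,1],[[5,0,8.7],0,1],[[5,0,8.7],0,1],[[5,0,8.7],0,1],[[0,0,0],0,1],[[0,0,0],0,1]]'; python3 -c "
from fit import *
hv();Q,t=prof(lo=60);hist(Q,t,200)"
```

```text
t: 22.78
ee_pos: [0.4938, -0.2483, 0.0872]
orientation: [-3.142, 0.0, -0.225]
contact_force: [-0.1, -0.4, -1.0]
width: 0.0595
grasp_force: 20.0
h -27.8 lat(tool y) 0.0 v 87.2 mm, yaw err 0.001 F [-0.1 -0.4 -1. ] w 0.0595
TCP in pocket [-10.5  -0.   37.7] 13042
z [(-49, 437), (-48, 1332), (-47, 426), (-34, 300), (-33, 901), (-32, 258), (-14, 243), (-13, 566), (10, 525), (11, 884), (53, 224), (54, 325), (55, 406), (56, 444), (57, 558), (58, 803)]
x [(32, 222), (33, 244), (34, 265), (35, 546), (36, 387), (37, 440), (38, 1024), (39, 1049), (40, 877), (56, 476)]
```

```bash
python3 -m jog '[[[3,0,5.2],0,1],[[2.5,0,4.3],0,1],[[0.5,0,0.9],0,1],[[0,0,0],0,1],[[0,0,0],0,1]]' 10; python3 -c "
from fit import *
hv();Q,t=prof(lo=60);hist(Q,t*0,250)"
```

```text
t: 23.45
ee_pos: [0.4996, -0.2497, 0.0768]
orientation: [3.141, -0.0, -0.225]
contact_force: [-0.1, -0.6, -1.1]
width: 0.0599
grasp_force: 10.0
h -21.8 lat(tool y) 0.2 v 76.8 mm, yaw err 0.001 F [-0.1 -0.6 -1.1] w 0.0599
TCP in pocket [-10.4  -0.2  25.7] 13656
z [(-11, 966), (-10, 1256), (4, 391), (5, 606), (24, 331), (25, 434), (36, 542), (37, 813)]
x [(24, 461), (25, 509), (26, 343), (27, 856), (28, 853), (29, 1353), (30, 354), (45, 385), (46, 329), (52, 313), (53, 684), (54, 1018), (55, 1390), (56, 503)]
```

```bash
python3 -m jog '[[[0.5,0,0.9],0,1],[[0,0,0],0,1],[[0,0,0],0,-0.36],[[0,0,0],0,-0.36],[[0,0,0],0,-0.7],[[0,0,-30],0,-0.7],[[0,0,-50],0,-0.7],[[0,0,-20],0,-1]]' 5; python3 -c "
from fit import *
hv();Q,t=prof(lo=60,hi=130,W=28,name='w9');hist(Q,t*0,250)"
```

```text
t: 24.5
ee_pos: [0.5013, -0.2501, 0.1787]
orientation: [3.141, -0.004, -0.225]
contact_force: [-0.0, -0.3, -0.7]
width: 0.0841
grasp_force: 0.0
h -20.1 lat(tool y) 0.1 v 178.7 mm, yaw err 0.001 F [-0.  -0.3 -0.7] w 0.0841
TCP in pocket [ 4.170e+01 -1.000e-01  1.132e+02] 6636
z [(-11, 385), (-10, 647), (5, 272), (25, 302), (36, 597), (37, 1031)]
x [(27, 346), (28, 344), (29, 450), (38, 477), (39, 266)]
```

Spacer is home: top at z≈37, far edge at x≈29, so its centre is about -1. Now the fan.

```bash
python3 -m jog '[[[0,0,-22],-0.152,-1],[[0,0,0],-0.152,-1],[[0,0,0],-0.152,-1],[[-2.3,-61,0],0,-1],[[-2.3,-61,0],0,-1],[[-2.3,-61,0],0,-1],[[-2.3,-61,0],0,-1],[[-2.3,-61,0],0,-1]]'; python3 -m jog '[[[-2,-61,0],0,-1],[[-2,-61,0],0,-1],[[-2,-61,0],0,-1],[[0,0,0],0,-1],[[0,0,0],0,-1]]'
python3 - <<'E'
from fit import *
c=grab('wrist','w10')
P=fcloud(c); m=(np.hypot(P[...,0]-.4407,P[...,1]-.2363)<.05)&(P[...,2]>.0125)&(P[...,2]<.02); S=P[m]; print(np.median(S[:,2]))
q=cv2.minAreaRect((S[:,:2]*1000).astype(np.float32)); print(m.sum(),q); togo(np.array(q[0])/1000,q[2])
cv2.imwrite('pics/w10b.png',cv2.resize(c['image'][:,:,::-1],(640,480)))
E
```

```text
t: 25.55
ee_pos: [0.4183, 0.0463, 0.1977]
orientation: [3.142, -0.0, 0.231]
contact_force: [1.5, 0.7, 0.0]
width: 0.0916
grasp_force: 0.0
t: 26.18
ee_pos: [0.3713, 0.2208, 0.1974]
orientation: [3.141, 0.001, 0.231]
contact_force: [0.6, -0.9, 0.2]
width: 0.092
grasp_force: 0.0
0.014247657079063503
1150 ((440.4124755859375, 237.32232666015625), (58.962249755859375, 60.13783645629883), 13.594094276428223)
spin -0.0076 dx,dy mm 70.9 -0.5 tcp [0.3717 0.2201 0.1975] [3.141e+00 1.000e-03 2.300e-01]
```

View pics/w10b.png

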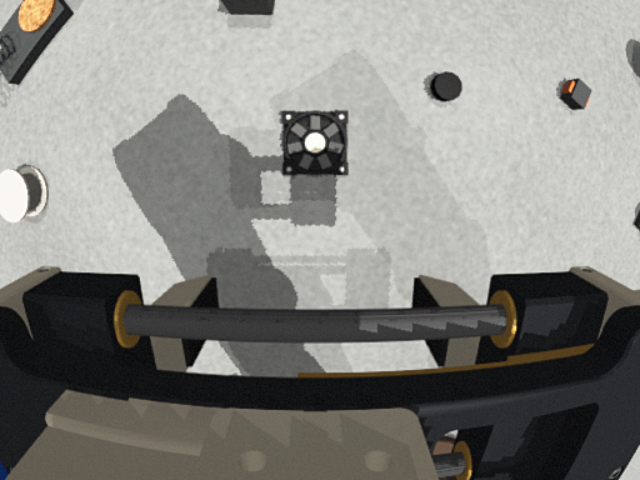

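The fan sits square-on at (315,143) with a straight outline. I'll grasp it.

```bash
python3 -m jog '[[[33,-0.3,0],-0.008,-1],[[33,0,0],0,-1],[[0,0,45],0,-1],[[0,0,45],0,-1],[[0,0,45],0,-1],[[0,0,45],0,-1],[[0,0,8],0,-1],[[0,0,0],0,-1]]'
python3 - <<'E'
from fit import *
togo((.4404,.2373),13.59)
E
```

```text
t: 27.22
ee_pos: [0.4361, 0.2362, 0.0103]
orientation: [3.141, 0.0, 0.237]
contact_force: [0.7, 0.0, -0.2]
width: 0.0918
grasp_force: 0.0
spin 0.0002 dx,dy mm 4.4 0.0 tcp [0.4361 0.2362 0.0103] [3.141 0.    0.237]
```

```bash
python3 -m jog '[[[-1,0,7.5],0,-1],[[0,0,0],0,0.2],[[0,0,0],0,0.6],[[0,0,0],0,1],[[0,0,0],0,1],[[0,0,0],0,1]]' 12; python3 -m jog '[[[0,0,-50],0.154,1],[[0,0,-50],0.154,1],[[0,0,-60],0.155,1],[[0,0,0],0,1],[[0,0,0],0,1]]';  python3 -c "
from fit import *
hv()"
```

```text
t: 27.98
ee_pos: [0.4348, 0.2368, 0.0026]
orientation: [3.142, -0.0, 0.239]
contact_force: [-0.3, -0.0, 4.2]
width: 0.0602
grasp_force: 12.0
t: 28.6
ee_pos: [0.4343, 0.2364, 0.162]
orientation: [3.141, -0.0, -0.223]
contact_force: [-0.6, -0.3, -0.4]
width: 0.0597
grasp_force: 12.0
h -194.5 lat(tool y) -458.9 v 162.0 mm, yaw err 0.003 F [-0.6 -0.3 -0.4] w 0.0597
```

```bash
python3 -m jog '[[[21.9,57.4,0],0,1],[[21.9,57.4,0],0,1],[[21.9,57.4,0],0,1],[[21.9,57.4,0],0,1],[[21.9,57.4,0],0,1],[[21.9,57.4,0],0,1],[[21.9,57.4,0],0,1],[[21.9,57.4,0],0,1]]'; python3 -m jog '[[[0,0,0],0.003,1],[[0,0,0],0,1],[[0,0,10],0,1],[[0,0,10],0,1],[[0,0,0],0,1]]'; python3 -c "
from fit import *
hv();heldtilt(128,175)"
```

```text
t: 29.6
ee_pos: [0.5022, -0.2515, 0.1603]
orientation: [-3.141, 0.004, -0.223]
contact_force: [0.8, 0.1, -0.5]
width: 0.0596
grasp_force: 12.0
t: 30.22
ee_pos: [0.5026, -0.2489, 0.1412]
orientation: [-3.141, 0.002, -0.226]
contact_force: [-0.2, 0.6, -0.1]
width: 0.0597
grasp_force: 12.0
h -19.1 lat(tool y) -1.3 v 141.2 mm, yaw err 0.000 F [-0.2  0.6 -0.1] w 0.0597
wrist 7630 2752 n(h,l,v) [-0.005 -0.016  1.   ] tilt 0.3 ctr [ -7.8   1.8 152.8] min [-44.1 -26.  151.3] max [ 16.5  26.  154.2]
wrist 4878 1589 n(h,l,v) [-0.005 -0.007  1.   ] tilt 0.3 ctr [ -0.2   2.2 140.3] min [-26.3 -26.  139.2] max [ 16.6  26.  141.6]
side 261 62 n(h,l,v) [-0.049 -0.01   0.999] tilt 2.8 ctr [-25.5   0.8 152.7] min [-43.9 -25.2 150.9] max [ -4.7  25.1 154.6]
side 199 49 n(h,l,v) [-0.304  0.028  0.952] tilt 17.7 ctr [-27.7   2.1 144.4] min [-44.4 -24.9 138.3] max [ -0.7  25.7 152.5]
```

```bash
python3 -m jog '[[[0,1,6],0,1],[[0,0,6],0,1],[[0,0,4],0,1],[[0,0,3],0,1],[[0,0,3],0,1],[[0,0,0],0,1],[[0,0,0],0,1]]' 10; python3 -c "
from fit import *
hv();heldtilt(105,165)"
```

```text
t: 31.2
ee_pos: [0.5034, -0.2509, 0.1204]
orientation: [3.142, -0.0, -0.227]
contact_force: [-1.3, -0.1, 0.9]
width: 0.0599
grasp_force: 10.0
h -17.9 lat(tool y) 0.5 v 120.4 mm, yaw err -0.001 F [-1.3 -0.1  0.9] w 0.0599
wrist 7484 2365 n(h,l,v) [-0.236  0.008  0.972] tilt 13.7 ctr [ -8.2  -1.4 136.1] min [-45.3 -26.  126.5] max [ 14.4  26.  142.5]
wrist 5119 1600 n(h,l,v) [-0.245 -0.006  0.969] tilt 14.2 ctr [  2.4   2.7 125.9] min [-25.3 -26.  118.3] max [ 17.2  26.  130.7]
side 266 59 n(h,l,v) [-0.229  0.023  0.973] tilt 13.3 ctr [-27.2   1.  131.9] min [-45.2 -25.2 127. ] max [  0.2  25.7 137.6]
side 207 44 n(h,l,v) [-0.329  0.138  0.934] tilt 19.4 ctr [-24.    1.9 127.3] min [-44.4 -24.8 119.4] max [ -0.8  25.8 134. ]
```

```bash
python3 -m jog '[[[-0.7,-0.3,3],0,1],[[0,0,3],0,1],[[0,0,2],0,1],[[0,0,0],0,1],[[0,0,0],0,1]]'; python3 -c "
from fit import *
hv();heldtilt(100,165)"
```

```text
t: 31.92
ee_pos: [0.5022, -0.2502, 0.1122]
orientation: [-3.141, 0.001, -0.227]
contact_force: [-1.0, -0.0, 2.0]
width: 0.06
grasp_force: 10.0
h -19.2 lat(tool y) 0.1 v 112.2 mm, yaw err -0.001 F [-1. -0.  2.] w 0.06
wrist 7272 1706 n(h,l,v) [-0.525 -0.013  0.851] tilt 31.6 ctr [ -3.   -0.3 136.5] min [-43.5 -26.  112.9] max [  8.5  26.  143.9]
wrist 5566 1402 n(h,l,v) [-0.503  0.006  0.864] tilt 30.2 ctr [  2.2   5.1 125.2] min [-27.7 -26.  107.5] max [ 14.9  26.  133.3]
side 262 70 n(h,l,v) [-0.515  0.006  0.857] tilt 31.0 ctr [-27.4   0.3 123.2] min [-44.1 -25.7 112.3] max [  4.3  25.7 141.3]
side 192 47 n(h,l,v) [-0.791 -0.002  0.611] tilt 52.3 ctr [-29.3   2.5 114.9] min [-39.4 -25.4 101.8] max [-14.8  26.  132.4]
```

~31°, fine. Back off and measure the hold.

```bash
python3 -m jog '[[[0,0,0],0,1],[[-5,0,-5],0,1],[[-5,0,-5],0,1],[[0,0,0],0,1],[[0,0,0],0,1]]' 20
python3 - <<'E'
from fit import *
hv();Q,t=prof(lo=108,W=28,name='w11'); hist(Q,t,120); Q,t=prof(lo=108,W=28,cam='side'); hist(Q,t,8)
E
```

```text
t: 32.65
ee_pos: [0.4928, -0.2483, 0.1226]
orientation: [3.141, -0.0, -0.227]
contact_force: [-0.5, -0.4, -2.1]
width: 0.0595
grasp_force: 20.0
h -28.8 lat(tool y) 0.3 v 122.6 mm, yaw err -0.001 F [-0.5 -0.4 -2.1] w 0.0595
TCP in pocket [ 6.3 -0.3 68.9] 7663
z [(-1, 275), (0, 1073), (1, 404), (2, 153), (3, 181), (4, 257), (5, 325), (6, 331), (7, 324), (8, 411), (9, 347), (10, 268), (11, 324), (12, 927), (13, 1201)]
x [(7, 122), (8, 121), (9, 123), (16, 157), (17, 172), (18, 187), (19, 266), (20, 222), (21, 124), (28, 122), (29, 155), (30, 213), (31, 292), (32, 582), (33, 373), (34, 327), (35, 414), (36, 512), (37, 773), (38, 655)]
TCP in pocket [ 6.2 -0.2 68.8] 875
z [(-1, 11), (0, 14), (1, 11), (2, 15), (3, 9), (4, 13), (5, 16), (6, 12), (7, 9), (8, 19), (9, 16), (10, 16), (11, 19), (12, 34), (13, 33), (14, 27), (15, 14)]
x [(-22, 12), (-21, 13), (-20, 10), (-17, 9), (-16, 10), (-4, 10), (-2, 9), (-1, 10), (4, 9)]
```

```bash
python3 -m jog '[[[-13.5,0,7.8],0,1],[[0,0,0],0,1],[[5,0,8.7],0,1],[[4.5,0,7.8],0,1],[[0,0,0],0,1],[[0,0,0],0,1]]' 20; python3 -c "
from fit import *
hv();Q,t=prof(lo=60,W=28);hist(Q,t*0,350)"
```

```text
t: 33.5
ee_pos: [0.489, -0.2472, 0.098]
orientation: [-3.142, 0.0, -0.227]
contact_force: [-0.7, 0.6, 0.2]
width: 0.0599
grasp_force: 20.0
h -32.8 lat(tool y) 0.1 v 98.0 mm, yaw err -0.001 F [-0.7  0.6  0.2] w 0.0599
TCP in pocket [-9.4 -0.1 49.5] 16568
z [(-11, 972), (-10, 1220), (4, 462), (5, 475), (36, 563), (37, 836), (49, 646), (50, 939), (57, 370), (58, 408)]
x [(22, 445), (23, 506), (24, 751), (25, 783), (26, 805), (27, 1243), (28, 1621), (29, 1458), (38, 915), (39, 768), (45, 366)]
```

```bash
python3 -m jog '[[[2.5,0,4.4],0,1],[[2.5,0,4.4],0,1],[[0.4,0,0.7],0,1],[[0,0,0],0,1],[[0,0,0],0,1]]' 10; python3 -c "
from fit import *
hv();Q,t=prof(lo=60,W=28);hist(Q,t*0,350)"
```

```text
t: 34.17
ee_pos: [0.494, -0.2485, 0.0886]
orientation: [3.142, 0.0, -0.227]
contact_force: [-0.3, -0.1, -1.3]
width: 0.0596
grasp_force: 10.0
h -27.5 lat(tool y) 0.2 v 88.6 mm, yaw err -0.001 F [-0.3 -0.1 -1.3] w 0.0596
TCP in pocket [-9.5 -0.2 38.8] 21417
z [(-11, 1034), (-10, 1332), (4, 449), (5, 630), (38, 370), (39, 1029), (44, 354), (45, 431), (46, 487), (47, 428), (50, 396), (51, 1241), (52, 1036)]
x [(24, 515), (25, 780), (26, 689), (27, 1191), (28, 1627), (29, 1527), (38, 1032), (39, 877), (45, 464), (46, 373), (53, 371), (54, 610), (55, 1052), (56, 1838), (57, 570)]
```

Top is at about 52, so the fan is practically home. I'll press 1 mm further, release and check.

```bash
python3 -m jog '[[[0.6,0,1],0,1],[[0,0,0],0,1],[[0,0,0],0,-0.36],[[0,0,0],0,-0.36],[[0,0,0],0,-0.7],[[0,0,-30],0,-0.7],[[0,0,-50],0,-0.7],[[0,0,-20],0,-1]]' 5; python3 -m jog '[[[0,0,-10],0,-1],[[0,0,0],0,-1],[[0,0,0],0,-1]]'
python3 - <<'E'
from fit import *
hv();Q,t=prof(lo=60,hi=135,W=31,name='w12');hist(Q,t*0,150)
S=Q[(Q[:,2]>49.5)&(Q[:,2]<54.5)&(abs(Q[:,0])<33)]; A=np.c_[S[:,:2],np.ones(len(S))]
for _ in range(5):
    f=np.linalg.lstsq(A,S[:,2],rcond=None)[0]; k=abs(S[:,2]-A@f)<.8; S,A=S[k],A[k]
print('slope x,y',f[:2].round(4),'z0',f[2].round(2),'x',S[:,0].min(),S[:,0].max(),'y',S[:,1].min(),S[:,1].max())
c=pickle.load(open('pics/w12.pkl','rb')); cv2.imwrite('pics/w12b.png',cv2.resize(c['image'][:240,120:390,::-1],(675,600)))
E
```

```text
t: 35.22
ee_pos: [0.4959, -0.2491, 0.1904]
orientation: [3.141, -0.004, -0.227]
contact_force: [0.5, 0.4, -1.0]
width: 0.0841
grasp_force: 0.0
t: 35.6
ee_pos: [0.4941, -0.2484, 0.1964]
orientation: [-3.141, 0.002, -0.227]
contact_force: [-0.5, 0.1, -0.3]
width: 0.0916
grasp_force: 0.0
h -27.5 lat(tool y) 0.2 v 196.4 mm, yaw err -0.001 F [-0.5  0.1 -0.3] w 0.0916
TCP in pocket [ 44.1  -0.2 132.3] 7716
z [(-11, 380), (-10, 551), (-9, 157), (4, 204), (5, 170), (38, 226), (39, 462), (43, 176), (44, 182), (45, 240), (46, 268), (47, 242), (48, 181), (50, 274), (51, 828), (52, 701)]
x [(24, 287), (25, 214), (26, 255), (27, 388), (28, 531), (29, 436), (38, 519), (39, 381), (45, 200), (46, 182)]
slope x,y [-0.0007 -0.0005] z0 51.81 x -32.1006822085107 30.003307734025768 y -30.527629301415047 30.046075842593368
```

View pics/w12b.png

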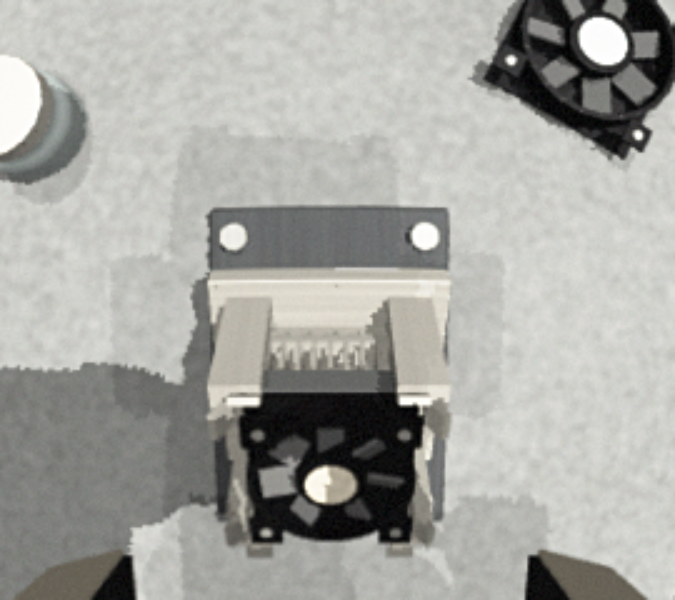

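The fan lies flat and square in the posts around (330,470). Its top plane is at 51.8 mm with no slope, it is centred within about 1 mm, and the stack is visible at (330,360). The gripper is clear, so I'm handing in.

```bash
python3 -c "
from workcell import manip
print(manip.close_job())"
```

```text
the job is handed in; nothing more can be done
None
```

I loaded the jig with heatsink, spacer and fan and handed it in at about 36 s; my last measurements show all three fully seated and within tolerance, but the hand-in returned no verdict.

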